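Set the handpiece to twenty degrees with the angle gauge and hold it

TASK

Pick the angle gauge off the steel block and stand it astride the handpiece, between the clamp and the nose, so that its V-groove beds on both raised collars. Then rock gauge and handpiece together, nose down, until the swinging pointer settles on the long 20-degree mark, touching the handpiece with nothing but the gauge, and finish while still holding the gauge there, pressed down on the collars, so that the slack tilt joint can be locked. Leave the mallet, the bur block and the pliers where they are.

Things in the scene. Friction and masses are not known exactly. Their poses are not given: they have to be found in the camera images.
- gauge: Angle gauge: upright aluminium slab with a white dial, about 0.17 kg, loose on the steel block. Origin: centre of its underside; z up, y along its length, x out of the dial face. 28 mm thick (x), 68 mm long (y), 100 mm tall; steel shoe (lowest 16 mm) 31 mm thick. Grip it across its thickness at the top. Dial is symmetrical, so it may face either way.
- groove (a point): Middle of the mouth of the V-groove, at the gauge's origin, same axes. The 90-degree groove runs along y through the whole underside, 26 mm wide at its mouth, 13 mm deep. Bedded on the collars this point lies 4.7 mm above the handpiece axis.
- dial (a point): Pivot of the pointer on the gauge's dial face, 66 mm above the underside. Ticks every 10 degrees lie 29 to 42 mm below it, around the lower edge; those 20 degrees either side of the middle are twice as long and thick. The plain metal above it, 75 to 100 mm above the underside, is the place to grip.
- pointer (a joint): Swing of the gauge's weighted pointer, 34 mm long; it hangs plumb and settles in about 1 s. Rad: 0 when the gauge stands upright, 0.349 or -0.349 on a long 20-degree mark; positive when the gauge's own +y end is the lower.
- seat (a point): Point on the handpiece axis halfway between its two raised collars, 60 mm from the tilt pin; moves with the handpiece. y along it to the nose, x along the tilt pin, z up square to it. The handpiece is a steel rod-shaped rotary tool, barrel 21 mm in diameter, 219 mm long; collars 25 mm in diameter, 8 mm wide, centred 22 mm either side of this point.
- pivot (a point): Centre of the tilt pin, on the handpiece axis, 135 mm above the bench; x along the pin, y level to the nose, z up. The fixed stand: round foot 110 mm wide, post, fork 74 mm wide (x), 20 mm (y), 15 mm above the pin; wing nut to 53 mm at +x. Clamp ring 38 mm in diameter, 16 mm long, its lug 27 mm above the axis. Barrel ends 98 mm, bur tip 141 mm, towards the nose.
- handpiece (a joint): Tilt of the handpiece about the pin, rad: 0 level, positive nose down, limits -0.3 and 0.6. The joint is slack: friction 0.08 N m and a weak return spring, 0.4 N m per rad about level, so 20 degrees takes about 4 N pressed down at the seat, and the nose rises again when let go.
- block: Steel bench block, 100 x 100 x 22 mm, fixed; the gauge stands on it. Origin: centre of its underside, z up.
- mallet: Wooden mallet lying on the bench, not to be disturbed: head 105 x 62 x 48 mm, 243 mm long in all. Origin: on the bench, 8 mm outside the handle end of the head; x along the handle towards the head.
- burs: Dark wooden block 60 x 100 x 26 mm with small burs standing in it, 55 mm tall in all; not to be disturbed. Origin: centre of its underside.
- pliers: Small pliers lying flat, 150 mm long, 45 mm wide, 10 mm high; not to be disturbed. Origin: under their joint; x towards the jaws.
There are look-alikes about, which are no part of the job. Leave any blue look-alike of the block alone. Of the things that look like the part that bears seat, the larger one is meant.

How it is judged:
By the outcome, as a careful person would: the job done as asked, in the order asked, and still so for the second after the job is handed in, while the arm keeps its last pose, push and grip.
It also fails if it takes over 48 s, if anything falls off the work surface, if the arm or the gripper's body presses on something with over 40 N, if the wrist force passes 120 N, or if a joint passes its speed limit or range.

ROBOT

A 6-joint arm with a two-finger parallel gripper is mounted at the origin on the work surface. World frame = base frame: x ahead of the robot, y to its left, z up, the work surface at z = 0. Lengths are in m, angles in degrees, forces in N, time in s.
With the tool pointing down it reaches from about 0.35 to 0.875 m from the base axis. Payload 15.5 kg.
Tool frame: the origin (TCP) lies on the centre line of the jaws, within the pads' length; the fingertips stand tcp_to_tips ahead of it and the grasp point (between the pads) lies 6 mm ahead of it (tcp_to_tips is the distance from the TCP to the fingertips, in m); z points along the fingers, y is the line along which they close (so a half turn about z gives the same grasp; the last joint's range is limited). The gripper opens to 85 mm and grips with 20 to 120 N. Pads are 22 mm wide; open, the fingers measure 114 mm over their backs; the gripper's body (76 mm by 85 mm) begins 54 mm behind the grasp point. The pads swing forward as they close: fully open they stand 13 mm farther back than shut.
Start: joints at [61.908, 28.281, 77.091, -0, 74.628, -5.472], TCP at [0.24, 0.577, 0.256] pointing down, gripper open.
Joint ranges: [-166.48, 166.48], [-47.26, 123.95], [12.59, 153.08], [-70.14, 250.14], [6.76, 159.57], [-176.63, 176.63]. Speed limits (degrees/s): [108.29, 108.29, 147.25, 172.46, 172.46, 172.46].

INTERFACE

Orientations are given as [roll, pitch, yaw] about the fixed x, y, z axes, in that order (R = Rz(yaw) Ry(pitch) Rx(roll)).
In Python, from station import state, capture, hand_in, spot_in, tcp_to_tips gives the robot as it stands.
- The arm moves only by the tool drive_tool, never from a script. Its argument "targets" is a list that holds one entry, the list of rows, each a list of 7 numbers: the opening, from -1 (shut) to 1 (fully open), so that 0 is half open, then the shift along the tool's x, y, z in units of 0.4 m (1.0 is 0.4 m), then the turn, a rotation vector about the tool's x, y, z in units of pi/2 rad (1.0 is pi/2 rad). A call has 1 to 12 rows; each row is the pose to reach, as a shift and turn from the pose commanded when the call began, along the tool's axes at that moment; what a row does not reach only later rows make up. A row lasts 1/10 s, in which the tool goes at most 50 mm and 8.59 degrees, less where a joint would pass 70% of its speed; a pose out of reach is approached as far as the arm can. A call with a number of a shift or a turn outside -1 to 1 is refused whole. A call with a gripper value outside its range is refused whole. The fingers move at their own pace and stop on an object; "grip_force" is the grip in N (left out, the last holds). Time passes only in rows, so rows that repeat a pose let the fingers close. It gives the time, the measured TCP pose, the force, the opening and the grip force at its end, in the units of the state.
- state(): the state, without advancing time (a new reading comes with each control period).
- capture(name): name is "scene" or "top" or "wrist"; returns a dict with "image" (400x640x3 uint8, red, green, blue), "K" (3x3 intrinsics, pixels), "extrinsics" (4x4, takes a point from world to camera coordinates). Camera axes: x right, y down, z forward; pixel columns grow to the right and rows downward; lengths in m; the calibration is good to about 2 mm. The wrist camera is an equidistant fisheye: a pixel r from the principal point sees the ray r / f radians off the axis. A picture is of the moment at which its call begins. There is no depth.
- hand_in(): hands the job in; it is judged then, once.
Trained networks look in the newest picture that a camera, given by its name, has taken for a name from the list of things; names that differ only in an ending like _2 or _b are one class to them, and where a whole thing is asked for, a point or a joint stands for the part that bears it (a point fixed in the world has none). Each returns a list of dicts, best first, with "score" (0 to 1); they miss things now and then, are a little off and sometimes report something else, mostly with a low value. They report only what shows in the picture. A call takes as long as a camera call. They do not tell look-alikes from the thing itself.
- spot_in(camera, thing): "uv" ([column, row] in pixels, amid what is visible of it).
The state is a dict: "time": time; "qpos": joint angles; "joint_velocities": joint speeds; "joint_efforts": joint torques, N m; "position": TCP position; "ee_rot": TCP orientation; "contact_force": force on the tool from outside, world axes, zero at the start; "torque": the same for the moment, N m; "finger_gap": opening from 0.0 (shut) to 1.0 (fully open); "gripper_force": force on a finger pad.
Only numpy, scipy, OpenCV 4.12 (cv2) and the standard library are available. Lean on these libraries where they do the work, as an engineer would, in place of code of your own. Each camera call takes 0.05 s, during which the arm holds its last target. There are 200 camera calls.

## Working session

There is one attempt and no reset: what is moved stays moved. The work goes in short steps, Python scripts to look and compute and a tool call to move; the robot and the scene stay as the last step left them, time stands still between calls to the robot, and variables do not carry over. Pictures are saved under pics/ and viewed, at most 10 in all, crops included, and the job is handed in when it is done.

Besides the shell and the picture viewer there is one more tool, called after "Call:" as a command line: name --argument value ..., lists and objects as JSON in quotes. drive_tool: Moves the arm, as the interface text tells. Its arguments: {"type":"object","properties":{"targets":{"type":"array"},"grip_force":{"type":"number"}},"required":["targets"]}

```bash
mkdir -p pics; cat > h.py <<'E'
import numpy as np, cv2
from station import *
def save(cam,name):
    c=capture(cam); cv2.imwrite('pics/'+name,c['image'][:,:,::-1]); return c
E
python3 - <<'E'
from h import *
s=state(); print(s, tcp_to_tips)
for c in ('scene','top'):
    d=save(c,c+'1.png'); print(c,d['K'].tolist(),np.round(d['extrinsics'],4).tolist())
    for t in ('gauge','dial','groove','seat','pivot','block','mallet','burs','pliers'):
        print(t,[(np.round(r['uv'],1).tolist(),round(r['score'],2)) for r in spot_in(c,t)][:4])
print(state()['time'])
E
```

```text
{'time': 0.0, 'qpos': array([ 6.19088376e+01,  2.83145689e+01,  7.71285484e+01,  9.51964486e-04,
        7.46256640e+01, -5.47294318e+00]), 'joint_velocities': array([ 0.01552745, -0.12312763, -0.03094167,  0.08616634, -0.07870374,
       -0.05865944]), 'joint_efforts': array([ 1.37858995e-03, -8.82138276e+01, -3.83875608e+01, -1.36922890e-04,
        1.00666919e-02, -1.06752937e-04]), 'position': array([0.24021826, 0.5766391 , 0.25569526]), 'ee_rot': array([-1.79931620e+02, -7.47346484e-03,  1.57381523e+02]), 'contact_force': array([ 0.59949395,  1.16999977, -0.23602284]), 'torque': array([-0.00960617, -0.04131465, -0.00304258]), 'gripper_force': 0.0, 'finger_gap': 1.0019523350188515} 0.025
scene [[470.1739315903248, 0.0, 319.08243652964677], [0.0, 470.1739315903248, 198.70820824188414], [0.0, 0.0, 1.0]] [[0.5911, 0.8066, 0.001, -0.3198], [0.6033, -0.4414, -0.6642, -0.2942], [-0.5353, 0.3932, -0.7476, 1.8944], [0.0, 0.0, 0.0, 1.0]]
gauge [([233.9, 215.4], 0.61)]
dial [([231.9, 215.4], 0.93)]
groove [([230.8, 215.0], 0.71), ([350.1, 195.5], 0.33)]
seat [([352.8, 178.1], 0.72)]
pivot 
[... 217 characters left out ...]
ers [([409.6, 198.0], 0.57)]
top [[381.2129058648625, 0.0, 322.86415638580553], [0.0, 381.2129058648625, 195.3600143471686], [0.0, 0.0, 1.0]] [[-0.0041, -0.9995, 0.0327, -0.0329], [-0.9877, -0.0011, -0.1563, 0.5882], [0.1562, -0.0329, -0.9872, 0.9959], [0.0, 0.0, 0.0, 1.0]]
gauge [([415.0, 246.6], 0.82)]
dial [([414.5, 243.6], 0.92), ([270.5, 182.9], 0.47)]
groove [([414.8, 243.8], 0.91)]
seat [([275.1, 187.2], 0.77), ([339.5, 134.1], 0.68), ([419.1, 245.5], 0.25)]
pivot [([338.1, 138.2], 0.9), ([273.7, 193.6], 0.62)]
block [([468.1, 260.3], 0.63), ([415.6, 245.8], 0.43)]
mallet [([426.3, 176.9], 0.95), ([209.2, 160.6], 0.31)]
burs [([163.5, 243.9], 0.96)]
pliers [([207.7, 161.3], 0.88)]
1.0
```

View pics/scene1.png

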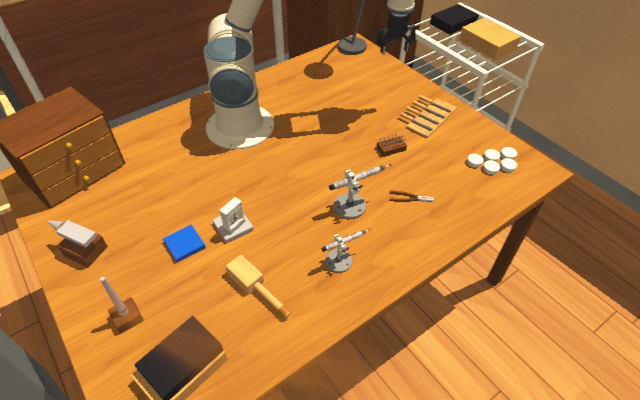

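View pics/top1.png

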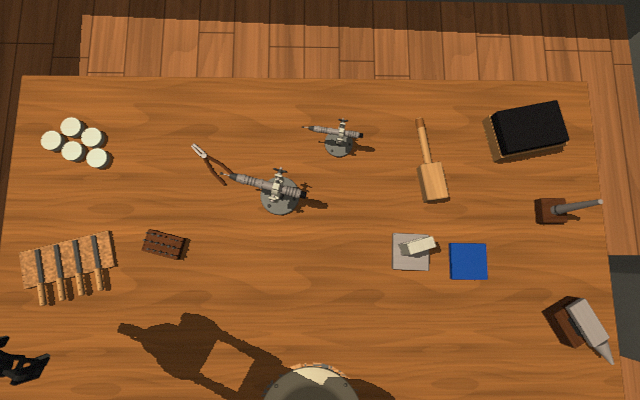

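The scene picture shows the gauge on the grey steel block at about (234,215) and the larger handpiece stand at about (352,190). The smaller look-alike is at (340,250). In the top picture the gauge is at (418,245) and the large stand at (278,190), nose to the left.

```bash
python3 - <<'E'
import cv2,numpy as np
a=cv2.imread('pics/scene1.png');b=cv2.imread('pics/top1.png')
def cr(i,u,v,w,h,k): return cv2.resize(i[v:v+h,u:u+w],None,fx=k,fy=k,interpolation=cv2.INTER_CUBIC)
# 400x300 tiles
o=np.vstack([np.hstack([cr(a,200,190,80,60,5),cr(a,320,155,80,60,5)]),np.hstack([cr(b,380,220,80,60,5),cr(b,225,160,80,60,5)])])
cv2.imwrite('pics/crops1.png',o)
E
```

```text
(no output)
```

View pics/crops1.png

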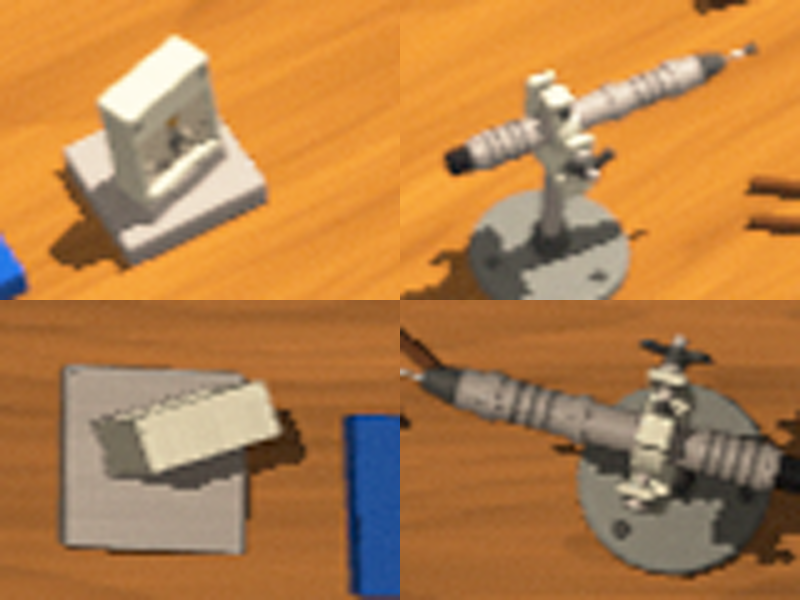

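The gauge's top face and the block are clear, and the dial faces toward the scene camera. The handpiece nose points left in the top view, and the wing nut is on the far side. Next I'll work out poses by triangulation.

```bash
cat >> h.py <<'E'
Ks={'scene':(np.array([[470.174,0,319.082],[0,470.174,198.708],[0,0,1]]),np.array([[0.5911,0.8066,0.001,-0.3198],[0.6033,-0.4414,-0.6642,-0.2942],[-0.5353,0.3932,-0.7476,1.8944]])),
'top':(np.array([[381.213,0,322.864],[0,381.213,195.36],[0,0,1]]),np.array([[-0.0041,-0.9995,0.0327,-0.0329],[-0.9877,-0.0011,-0.1563,0.5882],[0.1562,-0.0329,-0.9872,0.9959]]))}
def onz(cam,uv,z):
    K,E=Ks[cam]; R,t=E[:,:3],E[:,3]; c=-R.T@t; d=R.T@np.linalg.solve(K,[*uv,1]); return c+d*(z-c[2])/d[2]
def tri(us,ut):
    A=[]
    for cam,uv in (('scene',us),('top',ut)):
        K,E=Ks[cam]; P=K@E; A+= [uv[0]*P[2]-P[0],uv[1]*P[2]-P[1]]
    v=np.linalg.svd(np.array(A))[2][-1]; return v[:3]/v[3]
def S(x,y): return (320+(x-400)/5-.4,155+y/5-.4)
def Sg(x,y): return (200+x/5-.4,190+y/5-.4)
def T(x,y): return (225+(x-400)/5-.4,160+(y-300)/5-.4)
def Tg(x,y): return (380+x/5-.4,220+(y-300)/5-.4)
E
python3 - <<'E'
from h import *
np.set_printoptions(precision=4,suppress=True)
g=[onz('top',Tg(*p),.122) for p in ((262,380),(282,433),(155,475),(138,417))]
print('top g',np.array(g),np.mean(g,0))
g2=[onz('scene',Sg(*p),.122) for p in ((100,103),(175,37),(213,66),(140,117))]
print('scene g',np.array(g2),np.mean(g2,0))
print('block',[onz('top',Tg(*p),.022) for p in ((65,367),(250,377),(242,552),(62,547))])
print('foot top',onz('top',T(675,480),.01),'foot scene',onz('scene',S(550,243),.01))
print('tip',tri(S(755,48),(225.5,174.5)),'noseend',tri(S(703,66),T(455,387)),'tail',tri(S(472,152),T(780,468)))
E
```

```text
top g [[ 0.474  -0.3057  0.122 ]
 [ 0.4475 -0.3146  0.122 ]
 [ 0.427  -0.2495  0.122 ]
 [ 0.4557 -0.2421  0.122 ]] [ 0.451 -0.278  0.122]
scene g [[ 0.4518 -0.3122  0.122 ]
 [ 0.4314 -0.2483  0.122 ]
 [ 0.4664 -0.2412  0.122 ]
 [ 0.4761 -0.2978  0.122 ]] [ 0.4564 -0.2749  0.122 ]
block [array([ 0.4865, -0.2278,  0.022 ]), array([ 0.4808, -0.3312,  0.022 ]), array([ 0.3852, -0.3221,  0.022 ]), array([ 0.3884, -0.2229,  0.022 ])]
foot top [0.5931 0.0872 0.01  ] foot scene [0.5915 0.0923 0.01  ]
tip [0.6286 0.2169 0.1507] noseend [0.6193 0.1869 0.146 ] tail [0.5814 0.027  0.1325]
```

```bash
cat >> h.py <<'E'
from scipy.spatial.transform import Rotation as Ro
def pose():
    s=state(); return np.array(s['position']),Ro.from_euler('xyz',s['ee_rot'],degrees=True)
def row(p,rpy,frm=None):
    p0,R0=frm or pose(); R=rpy if isinstance(rpy,Ro) else Ro.from_euler('xyz',rpy,degrees=True)
    print(np.round(R0.inv().apply(np.array(p)-p0)/.4,4).tolist(),np.round((R0.inv()*R).as_rotvec()/(np.pi/2),4).tolist())
E
python3 - <<'E'
from h import *
a=([.43,.2,.3],Ro.from_euler('xyz',[180,0,107],degrees=True))
row(*a); row([.43,-.13,.28],a[1],a); row([.4535,-.2765,.26],a[1],([.43,-.13,.28],a[1]))
E
```

```text
[-0.8, -0.6875, -0.1094] [-0.0, -0.0, 0.5598]
[-0.789, -0.2412, 0.05] [0.0, 0.0, 0.0]
[-0.3674, -0.0509, 0.05] [0.0, 0.0, 0.0]
```

Call:
drive_tool --targets '[[[1,-0.8,-0.6875,-0.11,0,0,0.56],[1,-0.8,-0.6875,-0.11,0,0,0.56],[1,-0.8,-0.6875,-0.11,0,0,0.56],[1,-0.8,-0.6875,-0.11,0,0,0.56],[1,-0.8,-0.6875,-0.11,0,0,0.56],[1,-0.8,-0.6875,-0.11,0,0,0.56],[1,-0.8,-0.6875,-0.11,0,0,0.56],[1,-0.8,-0.6875,-0.11,0,0,0.56],[1,-0.8,-0.6875,-0.11,0,0,0.56],[1,-0.8,-0.6875,-0.11,0,0,0.56]]]'

```text
time: 2.0
position: [0.4315, 0.1975, 0.3008]
ee_rot: [179.9, 0.0, 106.8]
contact_force: [0.5, 0.6, 0.5]
finger_gap: 1.0
gripper_force: 0.0
```

Call:
drive_tool --targets '[[[1,-0.95,-0.24,0.08,0,0,0],[1,-0.95,-0.24,0.08,0,0,0],[1,-0.95,-0.24,0.08,0,0,0],[1,-0.95,-0.24,0.08,0,0,0],[1,-0.95,-0.24,0.08,0,0,0],[1,-0.95,-0.24,0.08,0,0,0],[1,-0.95,-0.24,0.08,0,0,0],[1,-0.95,-0.24,0.08,0,0,0],[1,-0.95,-0.24,0.08,0,0,0],[1,-0.95,-0.24,0.08,0,0,0]]]'

```text
time: 3.0
position: [0.4491, -0.1916, 0.268]
ee_rot: [-180.0, -0.0, 106.9]
contact_force: [-0.4, -0.0, -0.1]
finger_gap: 1.001
gripper_force: 0.0
```

```bash
python3 - <<'E'
from h import *
s=state();print(s['time'],s['position'],s['ee_rot'],s['contact_force'])
row([.4535,-.2765,.24],[180,0,107])
E
```

```text
3.0 [ 0.4491215  -0.19161317  0.26796093] [-1.79982750e+02 -3.97542300e-02  1.06889202e+02] [-0.39787255 -0.04859529 -0.10642389]
[-0.2063, -0.0512, 0.0698] [-0.0002, -0.0004, -0.0012]
```

Call:
drive_tool --targets '[[[1,-0.206,-0.051,0.07,0,0,0],[1,-0.206,-0.051,0.07,0,0,0],[1,-0.206,-0.051,0.07,0,0,0],[1,-0.206,-0.051,0.07,0,0,0]]]'

```text
time: 3.4
position: [0.4538, -0.2751, 0.24]
ee_rot: [-180.0, -0.1, 107.0]
contact_force: [-0.5, 0.1, 0.7]
finger_gap: 0.996
gripper_force: 0.0
```

```bash
python3 - <<'E'
from h import *
c=save('wrist','w1.png');print(np.round(c['K'],2).tolist(),np.round(c['extrinsics'],4).tolist())
for t in ('gauge','dial','block'): print(t,[(np.round(r['uv'],1).tolist(),round(r['score'],2)) for r in spot_in('wrist',t)][:3])
print(state()['position'])
E
```

```text
[[309.71, 0.0, 316.66], [0.0, 309.71, 201.43], [0.0, 0.0, 1.0]] [[0.9566, 0.2915, -0.0011, -0.3552], [0.282, -0.9244, 0.257, -0.4125], [0.0739, -0.2462, -0.9664, 0.261], [0.0, 0.0, 0.0, 1.0]]
gauge [([314.0, 198.2], 0.82)]
dial [([312.1, 199.0], 0.56)]
block [([291.9, 162.7], 0.84), ([253.0, 285.1], 0.56)]
[ 0.45398056 -0.27484822  0.24079744]
```

View pics/w1.png

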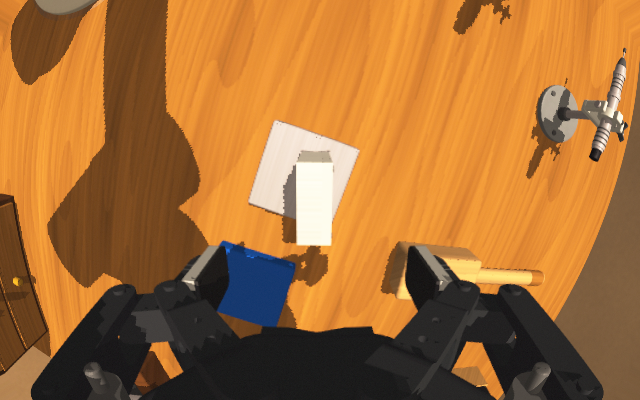

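The wrist view shows the gauge's top face spanning (297–331, 163–245), nearly aligned with the tool. The mallet head is near the right finger on the bench, and the blue look-alike is below left.

```bash
cat >> h.py <<'E'
def fe(c,uv,z):
    K,E=c['K'],c['extrinsics']; d=np.array([uv[0]-K[0,2],uv[1]-K[1,2]]); r=np.hypot(*d); th=r/K[0,0]
    v=np.array([*(d/r*np.sin(th)),np.cos(th)]); R,t=E[:3,:3],E[:3,3]; o=-R.T@t; w=R.T@v
    return o+w*(z-o[2])/w[2]
E
python3 - <<'E'
from h import *
np.set_printoptions(precision=4,suppress=True)
im=cv2.imread('pics/w1.png'); g=im.min(2)[140:260,280:350]
c=capture('wrist')
m=(g>205).astype(np.uint8); n,l,st,_=cv2.connectedComponentsWithStats(m); k=1+np.argmax(st[1:,4])
q=cv2.boxPoints(cv2.minAreaRect(cv2.findContours((l==k).astype(np.uint8),0,1)[0][0]))+[280,140]
print(q,st[k]); P=np.array([fe(c,u,.122) for u in q]);print(P,P.mean(0)); d=np.diff(P[[0,1,2,3,0]],axis=0);print(np.linalg.norm(d,axis=1),np.degrees(np.arctan2(d[:,1],d[:,0])))
row([P[:,0].mean(),P[:,1].mean(),.125],[180,0,107])
E
```

```text
[[280. 140.]
 [349. 140.]
 [349. 244.]
 [280. 244.]] [   0    0   70  105 4637]
[[ 0.4142 -0.2354  0.122 ]
 [ 0.4646 -0.22    0.122 ]
 [ 0.4916 -0.3007  0.122 ]
 [ 0.4368 -0.3175  0.122 ]] [ 0.4518 -0.2684  0.122 ]
[0.0527 0.0851 0.0573 0.0852] [  16.9742  -71.5281 -162.9249  105.3853]
[0.0175, -0.0004, 0.2894] [0.0002, 0.0002, 0.0007]
```

```bash
python3 - <<'E'
from h import *
np.set_printoptions(precision=4,suppress=True)
im=cv2.imread('pics/w1.png').astype(int)
print(im[200,288:340,0]); print(im[155:175,314,0]); print(im[238:252,314,0]);
for y in (175,235): print(y,im[y,290:303,0],im[y,325:337,0])
c=capture('wrist')
P=np.array([fe(c,u,.122) for u in ((297.5,163),(331.5,163),(331,245),(297,244.5))]);print(P,P.mean(0)); d=np.diff(P[[0,1,2,3,0]],axis=0);print(np.linalg.norm(d,axis=1),np.degrees(np.arctan2(d[:,1],d[:,0])))
E
```

```text
[102 101 102 102 100 102 102 102 191 230 238 238 239 238 238 238 239 238
 238 238 239 238 238 239 239 239 238 239 239 238 238 239 239 239 237 238
 237 237 237 237 237 237 238 234 220 206 206 204 204 203 203 189]
[147 146 147 147 147 147 157 191 241 242 243 243 242 243 242 242 241 241
 240 239]
[233 234 235 235 236 236 215 136  30  31  31  30  28  29]
175 [100 100 101 101 104 104 210 239 239 239 240 239 239] [240 240 239 240 239 239 238 233 211 209 209 210]
235 [ 30  30  31  30  30  29 141 208 234 233 233 234 234] [238 238 238 238 237 223 164  75  62  58  56  57]
[[ 0.4321 -0.2489  0.122 ]
 [ 0.4572 -0.2413  0.122 ]
 [ 0.4775 -0.3061  0.122 ]
 [ 0.4504 -0.3139  0.122 ]] [ 0.4543 -0.2776  0.122 ]
[0.0262 0.068  0.0282 0.0676] [  16.9863  -72.6035 -163.8428  105.7251]
```

```bash
python3 - <<'E'
from h import *
row([.4542,-.2777,.122],[180,0,106.8])
E
```

```text
[-0.0059, -0.0012, 0.2968] [0.0002, 0.0003, 0.0028]
```

Call:
drive_tool --targets '[[[0.4,-0.006,-0.001,0.15,0,0,0.002],[0.4,-0.006,-0.001,0.24,0,0,0.002],[0.4,-0.006,-0.001,0.297,0,0,0.002],[0.4,-0.006,-0.001,0.297,0,0,0.002],[0.0,-0.006,-0.001,0.297,0,0,0.002],[-0.2,-0.006,-0.001,0.297,0,0,0.002],[-1,-0.006,-0.001,0.297,0,0,0.002],[-1,-0.006,-0.001,0.297,0,0,0.002],[-1,-0.006,-0.001,0.297,0,0,0.002],[-1,-0.006,-0.001,0.297,0,0,0.002]]]' --grip_force 50

```text
time: 4.7
position: [0.4546, -0.2792, 0.1232]
ee_rot: [179.9, 0.1, 106.8]
contact_force: [-2.4, -0.6, 8.1]
finger_gap: 0.319
gripper_force: 48.5
```

```bash
python3 - <<'E'
from h import *
s=state();print(s['time'],s['position'],s['ee_rot'],s['contact_force'],s['torque'],s['gripper_force'],s['finger_gap'])
E
```

```text
4.7 [ 0.45458859 -0.27922588  0.12321986] [1.79919680e+02 1.37276227e-01 1.06804252e+02] [-2.4172521  -0.6082058   8.11394056] [-0.03863669  0.51608784 -0.03414248] 48.5021835565567 0.3188400160096856
```

```bash
python3 - <<'E'
from h import *
a=Ro.from_euler('xyz',[180,0,106.8],degrees=True);b=Ro.from_euler('xyz',[180,0,76],degrees=True)
row([.4546,-.2792,.36],a); row([.56,-.05,.36],b,([.4546,-.2792,.36],a)); row([.58,.07,.33],b,([.56,-.05,.36],b))
E
```

```text
[-0.0014, 0.0009, -0.5919] [0.0009, 0.0015, 0.0]
[0.4724, 0.4179, 0.0] [0.0, -0.0, 0.3422]
[0.3032, -0.0241, 0.075] [0.0, 0.0, 0.0]
```

Call:
drive_tool --targets '[[[-1,0,0,-0.02,0,0,0],[-1,0,0,-0.08,0,0,0],[-1,0,0,-0.18,0,0,0],[-1,0,0,-0.28,0,0,0],[-1,0,0,-0.38,0,0,0],[-1,0,0,-0.48,0,0,0],[-1,0,0,-0.55,0,0,0],[-1,0,0,-0.59,0,0,0]]]'

```text
time: 5.5
position: [0.4542, -0.2787, 0.3615]
ee_rot: [179.8, 0.2, 106.8]
contact_force: [0.0, -0.5, -2.4]
finger_gap: 0.316
gripper_force: 49.7
```

Call:
drive_tool --targets '[[[-1,0.06,0.05,0,0,0,0.04],[-1,0.12,0.1,0,0,0,0.09],[-1,0.18,0.16,0,0,0,0.13],[-1,0.24,0.21,0,0,0,0.18],[-1,0.3,0.27,0,0,0,0.22],[-1,0.36,0.32,0,0,0,0.26],[-1,0.42,0.37,0,0,0,0.3],[-1,0.47,0.42,0,0,0,0.342],[-1,0.47,0.42,0,0,0,0.342]]]'

```text
time: 6.4
position: [0.5613, -0.0473, 0.3586]
ee_rot: [179.9, -0.1, 76.0]
contact_force: [-0.4, -0.6, -1.1]
finger_gap: 0.316
gripper_force: 49.7
```

Call:
drive_tool --targets '[[[-1,0.1,-0.01,0.02,0,0,0],[-1,0.2,-0.02,0.05,0,0,0],[-1,0.303,-0.024,0.075,0,0,0],[-1,0.303,-0.024,0.075,0,0,0],[-1,0.303,-0.024,0.075,0,0,0]]]'

```text
time: 6.9
position: [0.5802, 0.0702, 0.3281]
ee_rot: [180.0, 0.0, 76.1]
contact_force: [1.1, -1.0, -2.0]
finger_gap: 0.32
gripper_force: 49.7
```

```bash
python3 - <<'E'
from h import *
s=state();print(s['time'],s['position'],s['ee_rot'],s['contact_force'],s['gripper_force'],s['finger_gap'])
import pickle
c=save('wrist','w2.png'); pickle.dump(c,open('w2.pkl','wb')); pickle.dump((s['position'],s['ee_rot']),open('w2p.pkl','wb'))
for t in ('seat','pivot','gauge'): print(t,[(np.round(r['uv'],1).tolist(),round(r['score'],2)) for r in spot_in('wrist',t)][:3])
E
```

```text
6.9 [0.58016733 0.07016275 0.32807946] [1.79986139e+02 1.47324112e-02 7.61345574e+01] [ 1.1424178  -1.04366465 -1.98771518] 49.70577120780945 0.3200583448073146
seat [([468.3, 246.7], 0.68), ([327.6, 108.9], 0.63)]
pivot [([327.5, 134.7], 0.94), ([458.5, 240.6], 0.7)]
gauge [([312.8, 242.1], 0.64)]
```

View pics/w2.png

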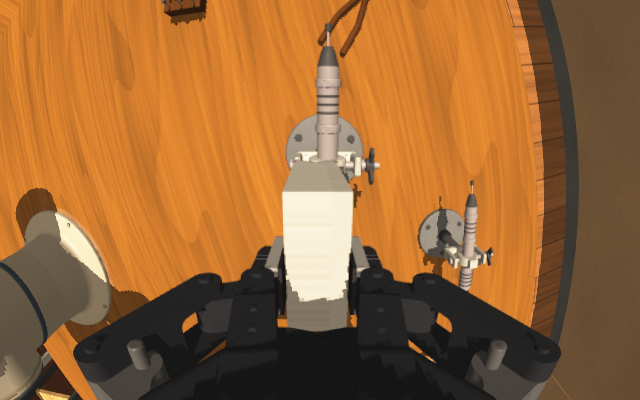

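The held gauge is aligned with the handpiece, whose collars are at about (327,83) and (327,127) with the bur tip at (328,27). I'll enlarge this for precision.

```bash
python3 - <<'E'
import cv2
a=cv2.imread('pics/w2.png')
cv2.imwrite('pics/w2c.png',cv2.resize(a[20:200,270:390],None,fx=3.3333,fy=3.3333,interpolation=cv2.INTER_CUBIC))
E
```

```text
(no output)
```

View pics/w2c.png

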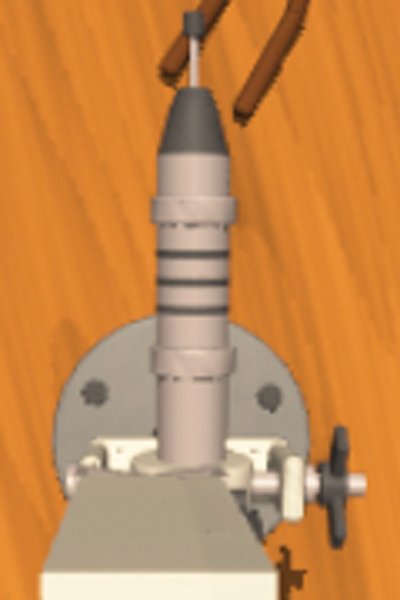

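```bash
cat > fit.py <<'E'
from h import *
import pickle
from scipy.optimize import least_squares
c=pickle.load(open('w2.pkl','rb'))
def pw(P):
    q=c['extrinsics'][:3,:3]@P+c['extrinsics'][:3,3]; th=np.arctan2(np.hypot(q[0],q[1]),q[2]); d=q[:2]/np.hypot(q[0],q[1]); return d*th*c['K'][0,0]+c['K'][:2,2]
def pp(cam,P):
    K,E=Ks[cam]; q=K@(E[:,:3]@P+E[:,3]); return q[:2]/q[2]
def pt(v,s,r,x=0):
    y,t=v[2],v[3]; a=np.array([np.cos(y)*np.cos(t),np.sin(y)*np.cos(t),-np.sin(t)]); u=np.array([np.cos(y)*np.sin(t),np.sin(y)*np.sin(t),np.cos(t)]); n=np.array([np.sin(y),-np.cos(y),0])
    return np.array([v[0],v[1],.135])+s*a+r*u+x*n
def res(v):
    o=[]
    for s,r,uv in ((38,12.5,(327.55,127.95)),(82,12.5,(327.85,82.95)),(98,10.5,(327.85,65.6)),(141,1,(327.85,24.5))): o+=list(pw(pt(v,s/1e3,r/1e3))-uv)
    o+=list(pw(pt(v,0,.003,v[4]))-(349.5,164.6))
    o+=list((pp('scene',pt(v,.141,0))-S(757,47)))
    o+=list((pp('scene',pt(v,.098,0))-S(703,68)))
    o+=list((pp('top',pt(v,.098,.0))-T(455,387)))
    return np.array(o)
if __name__=='__main__':
    f=least_squares(res,[.592,.09,1.33,-.05,.03]); print(f.x,np.degrees(f.x[2:4]));print(np.round(f.fun.reshape(-1,2),1)); print('seat',pt(f.x,.06,0))
    f=least_squares(lambda v:res(v)[:10],[.592,.09,1.33,-.05,.03]); print(f.x,np.degrees(f.x[2:4]));print(np.round(f.fun.reshape(-1,2),1)); print('seat',pt(f.x,.06,0))
E
python3 fit.py
```

```text
[ 0.59690662  0.08745023  1.32738042 -0.09948107  0.02279747] [76.05329569 -5.6998455 ]
[[-0.   0.6]
 [-0.  -0.8]
 [-0.  -0.2]
 [-0.3 -1.1]
 [-0.   0.5]
 [-0.3  0.6]
 [-1.4  0.8]
 [ 1.4 -0.8]]
seat [0.61129627 0.14539355 0.14095902]
[ 0.59691675  0.08722615  1.32591193 -0.06994815  0.02273402] [75.96915762 -4.00773389]
[[ 0.1  0.3]
 [ 0.1 -0.9]
 [ 0.1  0. ]
 [-0.2 -0. ]
 [-0.   0.6]]
seat [0.61142783 0.14529373 0.13919347]
```

```bash
cat >> h.py <<'E'
def gp(t,n,s=.0584,off=0.,piv=(.5969,.0873,.135),yaw=76.0,h=.1059):
    y,t=np.radians(yaw),np.radians(t)
    a=np.array([np.cos(y)*np.cos(t),np.sin(y)*np.cos(t),-np.sin(t)]); u=np.array([np.cos(y)*np.sin(t),np.sin(y)*np.sin(t),np.cos(t)])
    R=Ro.from_matrix(np.c_[a,np.cross(-u,a),-u]); return np.array(piv)+s*a+(h+n)*u+off*np.cross(-u,a),R
def ft(k=6,cam=1):
    F=[];M=[]
    for i in range(k):
        s=state();F.append(s['contact_force']);M.append(s['torque'])
        if i<k-1 and cam: capture('wrist')
    R=pose()[1]; return s['time'],np.round(np.mean(F,0),2),np.round(np.mean(M,0),3),'tool',np.round(R.inv().apply(np.mean(F,0)),2),np.round(R.inv().apply(np.mean(M,0)),3),np.round(pose()[0],4),np.round(s['ee_rot'],2)
E
python3 - <<'E'
from fit import *
np.set_printoptions(precision=4,suppress=True)
p,e=pickle.load(open('w2p.pkl','rb')); R=Ro.from_euler('xyz',e,degrees=True)
im=cv2.imread('pics/w2.png').astype(int)
for r in (195,230,280): print(r,im[r,278:292,0],im[r,344:358,0])
for z in (.327,):
  for uv in ((284,192),(351.5,192),(285,290),(351,290)): print(R.inv().apply(fe(c,uv,z)-p))
# seat collars in tool frame
for uv in ((327.55,127.95),(327.85,82.95)): print('c',R.inv().apply(fe(c,uv,.150)-p))
P,Q=gp(-4.5,.04); print(P,Q.as_euler('xyz',degrees=True)); row(P,Q)
P2,_=gp(-4.5,.015); row(P2,Q,(P,Q))
E
```

```text
195 [ 48  47  46  85 149 219 221 220 220 220 221 220 221 220] [218 218 217 219 219 218 218 219 184 108  25  21  24  26]
230 [ 49  49  50  51  62 173 213 222 223 222 222 223 222 222] [215 216 216 215 217 216 216 165 100  44  43  48  48  48]
280 [ 27  44  56  47  31  16  14  24  95 102 102 159 217 216] [199 157 135 104  57  18  17  27  50  58  59  50  39  23]
[ 0.0371 -0.011   0.0011]
[0.0371 0.0157 0.0011]
[-0.0076 -0.0122  0.0011]
[-0.0076  0.0172  0.0011]
c [0.0579 0.0122 0.1781]
c [0.1011 0.0124 0.1781]
[0.6082 0.1327 0.285 ] [180.   -4.5  76. ]
[0.1719, 0.0284, 0.1079] [0.0006, 0.0499, -0.0005]
[-0.0, -0.0, 0.0625] [0.0, 0.0, 0.0]
```

```bash
python3 - <<'E'
from fit import *
np.set_printoptions(precision=2,suppress=True,linewidth=150)
p,e=pickle.load(open('w2p.pkl','rb')); R=Ro.from_euler('xyz',e,degrees=True)
for q in ((.0356,-.014,.0012),(.0356,.014,.0012),(.0356,-.0155,.1012),(.0356,.0155,.1012),(.0356,-.0155,.0852),(.0356,.0155,.0852)): print(q,pw(p+R.apply(q)))
E=c['extrinsics'];print('cam in tool',R.inv().apply(-E[:3,:3].T@E[:3,3]-p)*1e3, 'axes',(R.inv().as_matrix()@E[:3,:3].T).round(4).tolist())
im=cv2.imread('pics/w2.png').astype(int)
for r in (162,166,170,175,185): print(r,im[r,284:300,2],im[r,332:356,2])
E
```

```text
(0.0356, -0.014, 0.0012) [276.69 195.66]
(0.0356, 0.014, 0.0012) [347.11 195.6 ]
(0.0356, -0.0155, 0.1012) [292.29 161.97]
(0.0356, 0.0155, 0.1012) [335.79 161.91]
(0.0356, -0.0155, 0.0852) [290.42 165.2 ]
(0.0356, 0.0155, 0.0852) [337.24 165.13]
cam in tool [  65.05    1.98 -117.8 ] axes [[-0.0008, -0.966, -0.2584], [1.0, -0.0007, -0.0006], [0.0004, -0.2584, 0.966]]
162 [217 218 206 178 158 165 218 221 186 166 158 153 166 176 177 181] [173 154 144 142 147 166 204 232 234 228 219 202 189 173 207 222 221 221 221 221 205 160 136 203]
166 [206 215 219 210 168 156 199 216 201 174 174 174 176 176 175 174] [172 172 172 171 173 176 191 186 182 175 166 160 173 175 199 212 212 214 212 213 201 162 140 220]
170 [204 207 213 219 214 197 178 171 172 172 173 172 172 173 174 172] [168 170 169 170 170 169 171 170 150 128 117 120 149 123 119 123 123 122 119 110 100  93 141 230]
175 [214 205 205 209 210 181 173 173 173 173 172 172 173 172 173 173] [167 166 168 169 170 170 169 170 169 168 167 155  89  76  76 103 141 164 164 166 164 150 139 185]
185 [199 183 174 174 173 173 174 175 173 173 174 174 174 173 174 173] [168 169 168 170 168 168 168 169 168 170 169 169 169 168 169 170 174 195 208 205 203 184 102  98]
```

```bash
sed -i 's/piv=(.5969,.0873,.135)/piv=(.595,.0878,.135)/' h.py; python3 - <<'E'
from h import *
P,Q=gp(-4.5,.04); print(pose()[0],P); row(P,Q); P2,_=gp(-4.5,.012); row(P2,Q,(P,Q))
E
```

```text
[0.58046285 0.06872504 0.3281855 ] [0.60631536 0.13318344 0.28503225]
[0.172, 0.0235, 0.1079] [0.0006, 0.0499, -0.0005]
[-0.0, -0.0, 0.07] [0.0, 0.0, 0.0]
```

Call:
drive_tool --targets '[[[-1,0.06,0.01,0.02,0,0.02,0],[-1,0.12,0.0235,0.06,0,0.04,0],[-1,0.172,0.0235,0.108,0,0.05,0],[-1,0.172,0.0235,0.108,0,0.05,0],[-1,0.172,0.0235,0.108,0,0.05,0],[-1,0.172,0.0235,0.108,0,0.05,0]]]'

```text
time: 7.7
position: [0.6065, 0.1333, 0.2852]
ee_rot: [179.9, -4.5, 76.0]
contact_force: [0.7, 0.4, -1.7]
finger_gap: 0.317
gripper_force: 49.7
```

Call:
drive_tool --targets '[[[-1,0,0,0.02,0,0,0],[-1,0,0,0.04,0,0,0],[-1,0,0,0.06,0,0,0],[-1,0,0,0.07,0,0,0],[-1,0,0,0.07,0,0,0]]]'

```text
time: 8.2
position: [0.6064, 0.1364, 0.2555]
ee_rot: [-179.9, -4.5, 76.0]
contact_force: [-0.3, -0.3, -1.9]
finger_gap: 0.322
gripper_force: 49.8
```

```bash
python3 - <<'E'
from h import *
a=save('wrist','w3.png')['image'][:,:,::-1]; b=save('scene','s3.png')['image'][:,:,::-1]
o=np.hstack([cv2.resize(a[10:220,240:400],(400,525),interpolation=2),cv2.resize(b[120:225,310:390],(400,525),interpolation=2)]); cv2.imwrite('pics/c3.png',o)
print(*ft(4)); P,Q=gp(-4.5,.012); row(P,Q)
E
```

```text
8.45 [-0.19  0.26 -1.82] [-0.076  0.013 -0.019] tool [ 0.06 -0.25  1.83] [-0.007 -0.077  0.018] [0.6069 0.1365 0.2567] [179.97  -4.51  76.03]
[-0.0027, 0.0005, -0.0013] [0.0003, -0.0001, 0.0003]
```

View pics/c3.png

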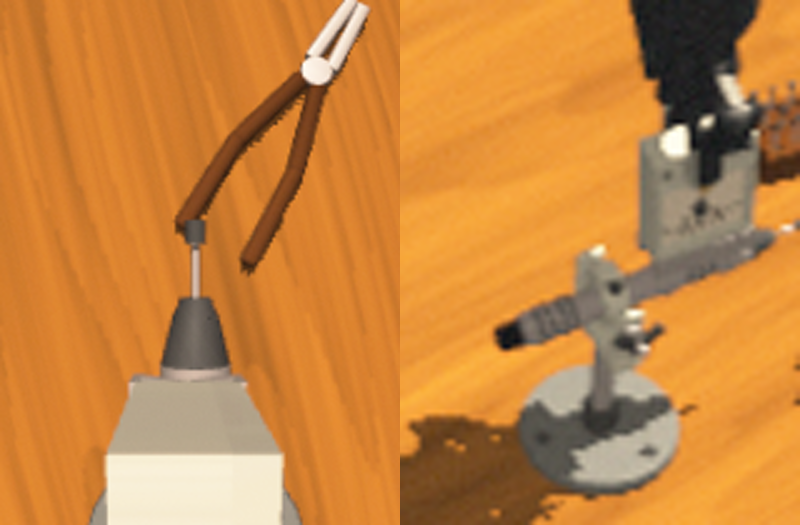

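Wrist crop: the gauge end face tapers from u 106–283 to 132–246, and the handpiece nose is centred at 195. Scene crop: the gauge hovers right above the collars. I'll measure the lateral offset at pixel level.

```bash
python3 - <<'E'
from h import *
np.set_printoptions(linewidth=180)
im=cv2.imread('pics/w3.png').astype(int)
for r in (158,161,163,166,170,175,180,185,189,193): print(r,im[r,279:298,0],'|',im[r,332:358,0])
for r in (130,135,140,145,150,155,158): print(r,im[r,300:312,0],'|',im[r,324:336,0])
E
```

```text
158 [45 45 44 45 42 45 44 44 43 45 48 49 48 49 50 49 48 48 47] | [54 45 45 45 43 44 42 43 43 44 42 45 44 44 42 41 40 43 45 44 47 45 47 45 43 48]
161 [ 46  44  46  43  45  43  44  42  43  43  47  49  62  89 116 119 120 132 140] | [134 126 116 115 108  87  57  46  44  42  43  47  50  45  44  44  40  42  41  44  46  45  48  46  45  47]
163 [ 48  48  46  45  45  42  46  45  43  44  44  47 120 168 162 143 140 141 142] | [136 136 137 136 151 165 139  70  44  43  45  47  45  47  47  42  41  41  41  44  44  44  45  45  43  43]
166 [ 48  48  44  46  44  43  45  44  45  45  44  46 115 157 142 141 143 141 141] | [138 140 141 141 140 134 105  62  44  43  44  44  46  46  45  42  45  43  40  43  42  45  44  45  44  46]
170 [ 48  47  48  48  45  44  43  47  44  44  46  91 125 142 140 140 140 139 141] | [137 137 138 137 137 138 138 138 109  70  42  43  46  46  46  44  44  46  44  44  43  45  43  45  44  46]
175 [ 47  48  49  47  50  45  46  42  49  68 129 140 140 140 140 141 140 140 140] | [134 135 136 137 136 136 137 136 137 137 137 127  60  46  43  46  46  46  43  43  44  45  43  45  46  45]
180 [
[... 652 characters left out ...]
2 211 210 212 211 211 211 209 209 211 210 210 210 212 211 211 212 210 211 210 180 115  44  44  44  43]
130 [48 47 46 48 49 49 47 47 48 48 48 45] | [56 44 45 47 43 42 42 41 39 42 43 41]
135 [48 47 48 43 47 48 49 49 48 47 56 65] | [70 63 51 44 45 45 44 44 42 39 38 39]
140 [48 46 49 49 46 48 48 48 50 62 68 71] | [75 70 63 57 45 45 44 44 46 41 41 39]
145 [48 48 48 45 46 46 46 54 63 69 72 74] | [75 71 65 62 55 44 42 44 43 43 44 39]
150 [48 49 49 50 48 45 55 63 69 72 75 80] | [78 75 70 64 60 51 45 41 42 45 44 42]
155 [48 49 50 54 59 58 63 67 70 75 78 82] | [80 75 70 69 64 59 59 60 51 44 44 46]
158 [ 48  47  51  59  83 111 123 131 137 141 145 150] | [151 146 144 137 131 127 116  96  54  45  45  45]
```

The gauge centreline, extrapolated to the collar depth, is about 2.4 mm left of the handpiece, so I shift +y 6e-3 units and descend.

Call:
drive_tool --targets '[[[-1,0,0.006,0,0,0,0],[-1,0,0.006,0,0,0,0],[-1,0,0.006,0.006,0,0,0],[-1,0,0.006,0.012,0,0,0],[-1,0,0.006,0.018,0,0,0],[-1,0,0.006,0.02,0,0,0],[-1,0,0.006,0.02,0,0,0]]]'

```text
time: 9.15
position: [0.6091, 0.1365, 0.2481]
ee_rot: [-180.0, -4.5, 76.0]
contact_force: [0.0, -0.7, -1.2]
finger_gap: 0.318
gripper_force: 49.8
```

```bash
sed -i 's/piv=(.595,.0878,.135)/piv=(.5972,.0872,.135)/' h.py; python3 - <<'E'
from h import *
print(*ft(4)); P,Q=gp(-4.5,0); row(P,Q)
E
```

```text
9.3 [ 0.03 -0.42 -1.92] [-0.068  0.03  -0.013] tool [-0.55  0.13  1.88] [ 0.011 -0.074  0.014] [0.6093 0.1365 0.2485] [179.99  -4.5   76.02]
[-0.0027, 0.0005, 0.0081] [0.0001, -0.0, 0.0002]
```

Call:
drive_tool --targets '[[[-1,0,0,0.003,0,0,0],[-1,0,0,0.005,0,0,0],[-1,0,0,0.005,0,0,0]]]'

```text
time: 9.6
position: [0.6092, 0.1367, 0.2463]
ee_rot: [-180.0, -4.5, 76.0]
contact_force: [-0.6, 0.4, -1.4]
finger_gap: 0.317
gripper_force: 49.7
```

Call:
drive_tool --targets '[[[-1,0,0,0.002,0,0,0],[-1,0,0,0.003,0,0,0],[-1,0,0,0.003,0,0,0]]]'

```text
time: 9.9
position: [0.6093, 0.1367, 0.2451]
ee_rot: [-180.0, -4.5, 76.0]
contact_force: [0.2, 0.6, -2.0]
finger_gap: 0.322
gripper_force: 49.8
```

```bash
python3 - <<'E'
from h import *
print(*ft(4)); P,Q=gp(-4.5,0); row(P,Q)
E
```

```text
10.05 [ 0.14  0.07 -1.94] [-0.033  0.057 -0.005] tool [-0.05  0.12  1.94] [ 0.047 -0.046  0.008] [0.6093 0.1367 0.2452] [180.    -4.5   76.02]
[-0.0026, 0.0006, -0.0001] [-0.0, 0.0, 0.0002]
```

Call:
drive_tool --targets '[[[-1,0,0,0.0015,0,0,0],[-1,0,0,0.0025,0,0,0],[-1,0,0,0.0025,0,0,0]]]'

```text
time: 10.35
position: [0.6093, 0.1368, 0.2442]
ee_rot: [180.0, -4.5, 76.0]
contact_force: [-0.5, 0.8, -0.8]
finger_gap: 0.318
gripper_force: 49.9
```

```bash
python3 - <<'E'
from h import *
print(*ft(4)); P,Q=gp(-4.5,0); row(P,Q)
E
```

```text
10.5 [-0.63  1.03 -1.53] [ 0.059  0.074 -0.   ] tool [ 0.72 -0.86  1.59] [0.086 0.04  0.007] [0.6093 0.1368 0.2442] [180.    -4.5   76.02]
[-0.0028, 0.0006, -0.0026] [0.0, -0.0, 0.0002]
```

Call:
drive_tool --targets '[[[-1,0,-0.0015,0.001,0,0,0],[-1,0,-0.0015,0.0025,0,0,0],[-1,0,-0.0015,0.0025,0,0,0]]]'

```text
time: 10.8
position: [0.609, 0.137, 0.2433]
ee_rot: [180.0, -4.5, 76.0]
contact_force: [2.1, -0.4, -0.6]
finger_gap: 0.317
gripper_force: 49.8
```

```bash
python3 - <<'E'
from h import *
print(*ft(4)); P,Q=gp(-4.5,0); row(P,Q)
E
```

```text
10.95 [ 2.11  0.47 -0.59] [ 0.011 -0.557 -0.002] tool [0.92 1.93 0.66] [-0.536  0.146 -0.04 ] [0.609  0.137  0.2433] [179.97  -4.51  76.02]
[-0.0028, 0.0015, -0.0048] [0.0003, -0.0001, 0.0002]
```

Call:
drive_tool --targets '[[[-1,0,0.001,0,0,0,0],[-1,0,0.001,0,0,0,0],[-1,0,0.001,0,0,0,0]]]'

```text
time: 11.25
position: [0.6091, 0.137, 0.2432]
ee_rot: [-180.0, -4.5, 76.0]
contact_force: [1.8, 0.7, 0.7]
finger_gap: 0.319
gripper_force: 49.9
```

```bash
python3 - <<'E'
from h import *
print(*ft(6)); P,Q=gp(-4.5,0); row(P,Q)
E
```

```text
11.5 [1.37 0.91 0.29] [ 0.171 -0.353 -0.007] tool [ 1.24  1.11 -0.19] [-0.301  0.251 -0.017] [0.6091 0.1369 0.2432] [-180.     -4.5    76.02]
[-0.0027, 0.0011, -0.0051] [-0.0, -0.0, 0.0002]
```

```bash
python3 - <<'E'
from h import *
f=None
for t in (-3.5,-2.5,-1.5,-.5,.5,1.5,2.5,3.5,4.5,5.5,6.5,7.5): row(*gp(t,0,off=-.00026))
f=gp(7.5,0,off=-.00026); print()
for t in (8.5,9.5,10.5,11.5,12.5,13.5,14.5,15.5,16.5,17.5,18.5,19): row(*gp(t,0,off=-.00026),f)
E
```

```text
[0.0019, 0.0005, -0.0025] [-0.0, -0.0111, 0.0002]
[0.0065, 0.0005, 0.0002] [-0.0, -0.0222, 0.0002]
[0.011, 0.0005, 0.0029] [-0.0, -0.0334, 0.0002]
[0.0154, 0.0005, 0.0057] [-0.0, -0.0445, 0.0002]
[0.0198, 0.0005, 0.0086] [-0.0, -0.0556, 0.0002]
[0.0242, 0.0005, 0.0116] [-0.0, -0.0667, 0.0002]
[0.0285, 0.0005, 0.0147] [-0.0, -0.0778, 0.0002]
[0.0328, 0.0005, 0.0178] [-0.0, -0.0889, 0.0002]
[0.0369, 0.0005, 0.021] [-0.0, -0.1, 0.0002]
[0.0411, 0.0005, 0.0243] [-0.0, -0.1111, 0.0002]
[0.0452, 0.0005, 0.0276] [-0.0, -0.1222, 0.0002]
[0.0492, 0.0005, 0.031] [-0.0, -0.1334, 0.0002]

[0.0046, 0.0, 0.0026] [-0.0, -0.0111, -0.0]
[0.0092, -0.0, 0.0053] [-0.0, -0.0222, -0.0]
[0.0137, -0.0, 0.008] [-0.0, -0.0333, 0.0]
[0.0181, -0.0, 0.0108] [-0.0, -0.0444, -0.0]
[0.0225, -0.0, 0.0137] [0.0, -0.0556, -0.0]
[0.0269, 0.0, 0.0167] [-0.0, -0.0667, 0.0]
[0.0312, -0.0, 0.0198] [-0.0, -0.0778, -0.0]
[0.0354, 0.0, 0.0229] [0.0, -0.0889, -0.0]
[0.0396, -0.0, 0.0261] [0.0, -0.1, -0.0]
[0.0438, -0.0, 0.0294] [-0.0, -0.1111, -0.0]
[0.0478, 0.0, 0.0327] [-0.0, -0.1222, -0.0]
[0.0499, -0.0, 0.0344] [-0.0, -0.1278, -0.0]
```

Call:
drive_tool --targets '[[[-1,0.002,0.0005,-0.0025,0,-0.011,0],[-1,0.0065,0.0005,0.0002,0,-0.022,0],[-1,0.011,0.0005,0.003,0,-0.0333,0],[-1,0.0155,0.0005,0.0057,0,-0.0444,0],[-1,0.02,0.0005,0.0086,0,-0.0556,0],[-1,0.0242,0.0005,0.0116,0,-0.0667,0],[-1,0.0285,0.0005,0.0147,0,-0.0778,0],[-1,0.0328,0.0005,0.0178,0,-0.0889,0],[-1,0.037,0.0005,0.021,0,-0.1,0],[-1,0.041,0.0005,0.0243,0,-0.111,0],[-1,0.0452,0.0005,0.0276,0,-0.122,0],[-1,0.0492,0.0005,0.031,0,-0.1333,0]]]'

```text
time: 12.7
position: [0.6143, 0.157, 0.2323]
ee_rot: [-180.0, 7.6, 76.0]
contact_force: [-1.2, -0.5, 0.7]
finger_gap: 0.317
gripper_force: 50.0
```

```bash
python3 - <<'E'
from h import *
print(*ft(5)); row(*gp(7.5,0,off=-.00026)); row(*gp(19,0,off=-.00026))
E
```

```text
12.9 [-0.48  0.19 -0.89] [0.041 0.107 0.012] tool [ 0.18 -0.51  0.87] [ 0.111  0.014 -0.027] [0.6144 0.157  0.2322] [180.     7.49  76.04]
[-0.0005, -0.0001, -0.0003] [0.0001, -0.0001, 0.0004]
[0.0493, -0.0001, 0.0342] [0.0001, -0.1279, 0.0004]
```

Call:
drive_tool --targets '[[[-1,0.0046,0,0.0026,0,-0.011,0],[-1,0.0092,0,0.0053,0,-0.022,0],[-1,0.0137,0,0.008,0,-0.0333,0],[-1,0.018,0,0.0108,0,-0.0444,0],[-1,0.0225,0,0.0137,0,-0.0556,0],[-1,0.027,0,0.0167,0,-0.0667,0],[-1,0.0312,0,0.0198,0,-0.0778,0],[-1,0.0354,0,0.023,0,-0.0889,0],[-1,0.0396,0,0.026,0,-0.1,0],[-1,0.0438,0,0.0294,0,-0.111,0],[-1,0.0478,0,0.0327,0,-0.122,0],[-1,0.05,0,0.0344,0,-0.1278,0]]]'

```text
time: 14.1
position: [0.6187, 0.1746, 0.2159]
ee_rot: [-180.0, 19.1, 76.0]
contact_force: [-1.0, 0.3, 1.6]
finger_gap: 0.314
gripper_force: 50.1
```

```bash
python3 - <<'E'
from h import *
print(*ft(8)); row(*gp(19,0,off=-.00026)); row(*gp(20,0,off=-.00026))
E
```

```text
14.45 [-0.57  0.49 -0.55] [ 0.272  0.126 -0.036] tool [ 0.5  -0.67  0.41] [ 0.189  0.233 -0.027] [0.6186 0.1743 0.2162] [-180.     18.98   76.01]
[0.0001, 0.0, 0.0001] [-0.0, -0.0002, 0.0001]
[0.0047, 0.0, 0.0027] [-0.0, -0.0113, 0.0001]
```

Call:
drive_tool --targets '[[[-1,0.002,-0.0003,0.0012,0,-0.005,0],[-1,0.0047,-0.0003,0.0034,0,-0.0112,0],[-1,0.0047,-0.0003,0.0034,0,-0.0112,0],[-1,0.0047,-0.0003,0.0034,0,-0.0112,0],[-1,0.0047,-0.0003,0.0034,0,-0.0112,0],[-1,0.0047,-0.0003,0.0034,0,-0.0112,0],[-1,0.0047,-0.0003,0.0034,0,-0.0112,0],[-1,0.0047,-0.0003,0.0034,0,-0.0112,0]]]'

```text
time: 15.25
position: [0.619, 0.1757, 0.2143]
ee_rot: [180.0, 20.0, 76.0]
contact_force: [-0.3, 1.5, 0.2]
finger_gap: 0.313
gripper_force: 50.1
```

```bash
python3 - <<'E'
from h import *
print(*ft(8)); row(*gp(20,0,off=-.00026))
b=save('scene','s4.png')['image'][:,:,::-1]
u,v=322,135; im=b[v:v+75,u:u+100]; cv2.imwrite('pics/c4.png',cv2.resize(im,(800,600),interpolation=2))
print([(r['uv'],r['score']) for r in spot_in('scene','dial')])
E
```

```text
15.6 [0.47 1.44 0.05] [ 0.411 -0.107  0.009] tool [ 1.41  0.11 -0.56] [-0.007  0.425 -0.007] [0.6189 0.1757 0.2143] [180.    20.    76.02]
[-0.0002, 0.0002, -0.0007] [0.0001, 0.0, 0.0002]
[([373.4, 168.7], 0.58)]
```

View pics/c4.png

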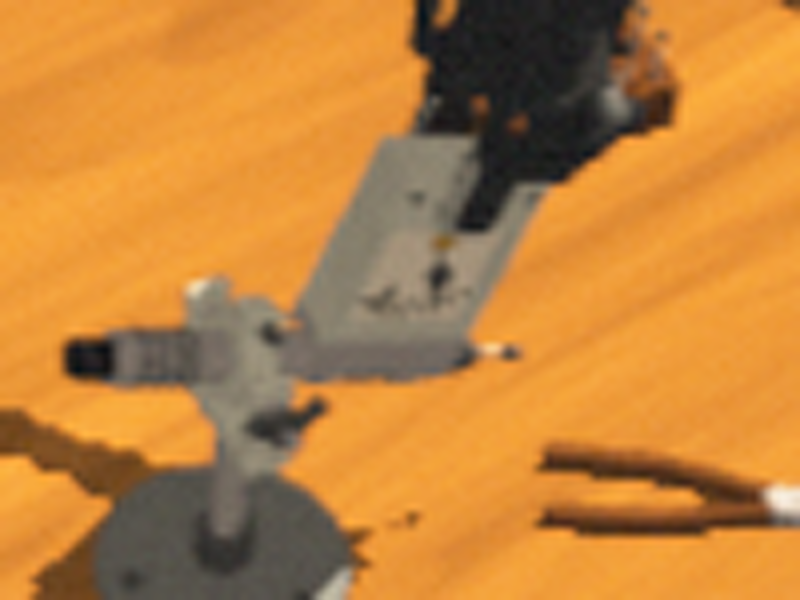

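The gauge stands astride the handpiece with the tail at (70,358), the bur tip at (517,352), and the pointer swung toward the nose-side mark. I'll compare the handpiece tilt with predictions.

```bash
python3 - <<'E'
from fit import *
np.set_printoptions(precision=2,suppress=True)
m=lambda x,y:np.array([322+(x+.5)/8-.5,135+(y+.5)/8-.5])
tail,tip=m(68,358),m(517,352); d=tip-tail; print('obs',tail,tip,d,np.degrees(np.arctan2(d[1],d[0])))
for t in (17,18,19,20,21,22,23):
    v=[.5972,.0872,np.radians(76),np.radians(t)]; a,b=pp('scene',pt(v,-.121,0)),pp('scene',pt(v,.141,0)); q=b-a; print(t,a,b,q,np.degrees(np.arctan2(q[1],q[0])))
# underside edge line of barrel / gauge shoe for reference: gauge bottom edge direction parallel to handpiece
im=cv2.imread('pics/s4.png').astype(int)
for c in range(330,390,6): print(c,im[172:186,c,0])
E
```

```text
obs [330.06 179.31] [386.19 178.56] [56.12 -0.75] -0.7655995915227995
17 [317.98 181.59] [387.37 176.96] [69.39 -4.63] -3.8144250651770246
18 [318.17 181.08] [387.1  177.51] [68.92 -3.57] -2.96445540185698
19 [318.37 180.57] [386.81 178.06] [68.44 -2.51] -2.101503664099167
20 [318.59 180.06] [386.52 178.61] [67.94 -1.45] -1.2251328345378534
21 [318.81 179.55] [386.22 179.15] [67.41 -0.39] -0.3349007198802941
22 [319.04 179.04] [385.91 179.7 ] [66.87  0.66] 0.5696393467290642
23 [319.29 178.52] [385.59 180.25] [66.3   1.72] 1.4889376786216466
330 [60 58 59 57 62 43 34 30 32 32 48 55 57 54]
336 [58 56 58 56 86 77 68 70 65 69 87 72 63 62]
342 [49 58 58 56 71 78 83 82 78 74 75 63 60 57]
348 [110 105 104 108 101  97  99 100 100  98  93 109 109 117]
354 [107 117 120 109  86 103 123 123 122 117 114 124 120 114]
360 [110 105 100  95  93  94  97 102  97  96  87  63  58  57]
366 [106 120 121 117 116 105  98  96  96  89  67  60  56  57]
372 [114 102 105 109 111 109  94  94  90  94  85  58  58  63]
378 [ 99 115 120 111 111 103  96  93  83  61  57  51  54  61]
384 [ 57  57  54  53  61  62 122  78  60  56  59  51  57  58]
```

Handpiece tilt reads about 20.3° ± 0.5° against the gauge at 20.0°. The normal load (2.3 N) suggests the outer collar carries most of it, so I'll press a little more until about 3.7 N.

Call:
drive_tool --targets '[[[-1,0,0,0.0008,0,0,0],[-1,0,0,0.0008,0,0,0],[-1,0,0,0.0008,0,0,0]]]'

```text
time: 16.0
position: [0.6189, 0.1757, 0.2141]
ee_rot: [180.0, 20.0, 76.0]
contact_force: [1.2, 4.1, 2.6]
finger_gap: 0.319
gripper_force: 50.5
```

```bash
python3 - <<'E'
from h import *
print(*ft(16)); row(*gp(20,0,off=-.00026))
E
```

```text
16.75 [0.73 3.33 3.41] [ 0.518 -0.093 -0.021] tool [ 2.03 -0.09 -4.37] [0.04  0.525 0.008] [0.6189 0.1756 0.2139] [179.99  20.    76.02]
[-0.0003, 0.0001, -0.0015] [0.0001, 0.0001, 0.0002]
```

That brought it to about 6 N, now mostly on the inner collar. The even-load point lies between, so I'll back off about 0.12 mm.

Call:
drive_tool --targets '[[[-1,0,0,-0.0003,0,0,0],[-1,0,0,-0.0003,0,0,0],[-1,0,0,-0.0003,0,0,0]]]'

```text
time: 17.05
position: [0.6189, 0.1756, 0.214]
ee_rot: [-180.0, 20.0, 76.0]
contact_force: [0.9, 2.5, 1.8]
finger_gap: 0.316
gripper_force: 50.4
```

```bash
python3 - <<'E'
from h import *
print(*ft(16)); row(*gp(20,0,off=-.00026))
E
```

```text
17.8 [1.43 2.52 1.02] [ 0.515 -0.295  0.08 ] tool [ 2.27  0.78 -1.91] [-0.18   0.571 -0.02 ] [0.6188 0.1756 0.214 ] [-180.     20.01   76.02]
[-0.0002, 0.0003, -0.0013] [0.0, 0.0001, 0.0002]
```

```bash
python3 -c "
from station import *
print(hand_in())"
```

```text
the job is handed in; nothing more can be done
None
```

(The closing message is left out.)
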